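# Close a plaster press mould and clamp it

## Task

Close the press mould: lower the plaster top half, by its wooden handle, over the two brass pins of the bottom half in the wooden jig until it rests flush all round. Then slide the blue clamp all the way in against the mould, and after that turn its steel arm all the way round over the top half to lock it. Leave the water bottle and the terracotta cup standing where they are.

Things in the scene. Friction and masses are not known exactly. Their poses are not given: they have to be found in the camera images.
- mould_top: Loose top half of the mould: white plaster plate 130 x 160 mm (x, y), 24 mm thick, 0.4 to 0.8 kg. Two through holes, 13.5 mm diameter, mouths chamfered 1.5 mm, at (x, y) = (+45, -55) and (-45, +55) mm. Origin: centre of its underside, z up. Starts flat on the table, right way up. Fits the pins equally when turned by half a turn. Seated flush, its origin is 53 mm above the table.
- handle (a point): On the top half's pale wooden handle block, which is 24 mm wide (plate's x), 60 mm long (y), 24 to 64 mm above the plate's underside, over its centre; this point is 50 mm above the underside. Axes as the top half's.
- jig: Fixed wooden jig board, 200 mm (x), 18 mm thick, from y = -105 to +225 mm, with a low-lipped tray. Origin: on the table under the tray's centre; z up. Stuck in the tray, square to it, is the white plaster bottom half of the mould, 130 x 160 mm, upper face 53 mm above the table.
- tray (a point): Centre of the tray, 53 mm above the table. The bottom half has play: its centre is up to 5 mm off this point in the jig's x and up to 5 mm in y; not measured, so find it by feel or sight. Its two upright brass pins stand at (+45, -55) and (-45, +55) mm from its own centre: 12 mm diameter, 20 mm tall (tops 73 mm above the table), the last 3.5 mm tapering to 8.4 mm.
- clamp (a joint): Slide of the blue clamp carriage along the jig's y axis: 0 = out, 0.06 m = all the way in, at its stop near the mould (moves to the jig's -y). Friction about 3 N; stays where it is left.
- clamp_knob (a point): Middle of the upright black knob on the clamp carriage, 22 mm diameter, from 90 to 128 mm above the table; this point is 112 mm up, on the swing arm's hinge axis. Clamp out: x = 0, y = +165 mm of the jig; in: y = +105 mm.
- swing_arm (a joint): Hinge of the steel swing arm about the knob's upright axis: 0 = arm points to the jig's +x; 1.57 = turned clockwise seen from above, to the jig's -y, over the top half (locked). Friction about 0.12 N m; stays where left. The arm is 60 mm long, 18 mm wide, 79.5 to 89.5 mm above the table: it passes 2.5 mm over a flush top half.
- red_pin (a point): Middle of the upright red grip pin on the swing arm, 14 mm diameter, from 89 to 129 mm above the table, 45 mm from the hinge axis; this point is 112 mm above the table.
- bottle: Clear water bottle with a blue label, 66 mm diameter, 210 mm tall, bystander. Origin: centre of its underside.
- clay_cup: Terracotta cup, 80 mm rim diameter, 85 mm tall, bystander. Origin: centre of its underside.

How it is judged:
By the outcome, as a careful person would: the job done as asked, in the order asked, and still so for the second after the job is handed in, with the robot touching nothing.
It also fails if it takes over 72 s, if anything falls off the work surface, if the arm or the gripper's body presses on something with over 40 N, if the wrist force passes 120 N, or if a joint passes its speed limit or range.

## Robot

A 6-joint arm with a two-finger parallel gripper is mounted at the origin on the work surface. World frame = base frame: x ahead of the robot, y to its left, z up, the work surface at z = 0. Lengths are in m, angles in rad, forces in N, time in s.
With the tool pointing down it reaches from about 0.325 to 1 m from the base axis. Payload 5.1 kg.
Tool frame: the origin (TCP) lies between the finger pads; the fingertips stand 22 mm ahead of it and the grasp point (between the pads) lies 3 mm ahead of it (env.nose_length is the distance from the TCP to the fingertips, in m); z points along the fingers, y is the direction in which the jaws open and shut (so a half turn about z gives the same grasp; the last joint's range is limited). The gripper opens to 85 mm and grips with 20 to 120 N. Pads are 22 mm wide; open, the fingers measure 114 mm over their backs; the gripper's body (76 mm by 85 mm) begins 54 mm behind the grasp point. The pads swing forward as they close: fully open they stand 13 mm farther back than shut.
Start: joints at [-1.209, 0.124, 1.65, -0, 1.367, -0.083], TCP at [0.28, -0.587, 0.253] pointing down, gripper open.
Joint ranges: [-2.61, 2.61], [-1.02, 2.33], [0.03, 2.71], [-1.35, 4.49], [0.32, 2.68], [-2.91, 2.91]. Speed limits (rad/s): [2.57, 2.57, 3.14, 3.14, 3.14, 3.14].

## Interface

Orientations are given as a rotation vector (axis times angle).
In Python, from plant import env gives the robot as it stands.
- The arm moves only by the tool step_arm, never from a script. Its argument "deltas" is a list of rows, each a list of 3 entries, a list of its own where there are three numbers: the shift along the world's x, y, z in units of 0.05 m (1.0 is 0.05 m), then the turn about the world's z in units of 0.12 rad (1.0 is 0.12 rad), then the opening, from 0 (shut) to 1 (fully open). In form: [[[x, y, z], turn, jaw], ...]. A call has 1 to 8 rows; each row shifts and turns the commanded pose from where the row before left it; what a row does not reach is not made up. A row lasts 1/8 s, in which the tool goes at most 62.5 mm and 10.7 degrees, less where a joint would pass 70% of its speed; a pose out of reach is approached as far as the arm can. A call with a number of a shift or a turn outside -1 to 1 is refused whole. A call with a gripper value outside its range is refused whole. The fingers move at their own pace and stop on an object; "squeeze" is the grip in N (left out, the last holds). Time passes only in rows, so rows that do not move let the fingers close. It gives the time, the measured TCP pose, the force and the opening at its end, in the units of the state.
- env.get_obs(): the state, without advancing time (a new reading comes with each control period).
- env.read_camera(name): name is "scene" or "top" or "wrist"; returns a dict with "image" (384x512x3 uint8, red, green, blue), "range_z" (384x512 float32, m along the optical axis (not along the pixel's ray), 0 where there is no reading), "fovy" (degrees; the focal length in pixels is half the picture's height over the tangent of half this angle, whatever the lens; pixels are square), "cx", "cy" (the principal point, pixels), "eye" and "orientation" of the camera in the world; the wrist camera has in their place "T_tool_cam" (4x4, takes a point from camera to tool coordinates, whose origin is the TCP and whose axes are the flange's). Camera axes: x right, y down, z forward; pixel columns grow to the right and rows downward; lengths in m; the calibration is good to about 2 mm. A picture is of the moment at which its call begins: read the wrist's pose just before it.
- env.finish_job(): hands the job in, once; it reports no verdict.
The state is a dict: "t": time; "joint_positions": joint angles; "dq": joint speeds; "effort": joint torques, N m; "eef_pos": TCP position; "tcp_rot": TCP orientation; "contact_force": force on the tool from outside, world axes, zero at the start; "wrist_torque": the same for the moment, N m; "width": finger opening in m.
Only numpy, scipy, OpenCV 4.12 (cv2) and the standard library are available. Lean on these libraries where they do the work, as an engineer would, in place of code of your own. Each camera call takes 0.05 s, during which the arm holds its last target. There are 200 camera calls.

## Working session

There is one attempt and no reset: what is moved stays moved. The work goes in short steps, Python scripts to look and compute and a tool call to move; the robot and the scene stay as the last step left them, time stands still between calls to the robot, and variables do not carry over. Pictures are saved under pics/ and viewed, about 8 in all and at most 12, crops included, and the job is handed in when it is done.

Besides the shell and the picture viewer there is one more tool, called after "Request:" as a command line: name --argument value ..., lists and objects as JSON in quotes. step_arm: Moves the arm, as the interface text tells. Its arguments: {"type":"object","properties":{"deltas":{"type":"array"},"squeeze":{"type":"number"}},"required":["deltas"]}

```bash
mkdir -p pics
cat > h.py <<'E'
from plant import env
import numpy as np, cv2
from scipy.spatial.transform import Rotation as R
def cam(n):
    o=env.get_obs(); c=env.read_camera(n)
    h,w=c["range_z"].shape; f=h/2/np.tan(np.radians(c["fovy"])/2)
    if n=="wrist":
        T=np.eye(4);T[:3,:3]=R.from_rotvec(o["tcp_rot"]).as_matrix();T[:3,3]=o["eef_pos"];T=T@c["T_tool_cam"]
    else:
        T=np.eye(4);q=np.array(c["orientation"]);T[:3,:3]=q if q.shape==(3,3) else (R.from_rotvec(q) if q.size==3 else R.from_quat(q)).as_matrix();T[:3,3]=c["eye"]
    v,u=np.mgrid[:h,:w];z=c["range_z"]
    P=np.stack([(u-c["cx"])*z/f,(v-c["cy"])*z/f,z],-1)@T[:3,:3].T+T[:3,3]
    P[z==0]=np.nan
    return c,P,T,f
def save(n,im,s=1):
    im=cv2.cvtColor(im,cv2.COLOR_RGB2BGR)
    if s!=1: im=cv2.resize(im,None,fx=s,fy=s)
    cv2.imwrite("pics/"+n,im)
E
python3 - <<'E'
from h import *
o=env.get_obs();print(o)
c,P,T,f=cam("top");print(c["eye"],c["orientation"],f)
np.save("top.npy",P);save("top.png",c["image"],1.5)
c2,P2,T2,f2=cam("scene");print(c2["eye"],c2["orientation"]);save("scene.png",c2["image"]);np.save("scene.npy",P2)
E
```

```text
{'t': 0.0, 'joint_positions': array([-1.20853283e+00,  1.24501210e-01,  1.65169178e+00,  4.91377938e-05,
        1.36751581e+00, -8.25972716e-02]), 'dq': array([ 7.45997346e-04,  2.92301933e-05, -1.37026323e-03,  7.74735276e-04,
       -5.56471168e-04,  1.56893688e-03]), 'effort': array([ 1.24497379e-03, -4.23605561e+01, -3.65456808e+01, -3.43991451e-05,
        6.69871923e-03,  3.76854814e-06]), 'eef_pos': array([ 0.27949761, -0.58620214,  0.252045  ]), 'tcp_rot': array([-3.06214999e+00, -6.92558785e-01,  3.88193517e-04]), 'contact_force': array([0.10520801, 0.5039507 , 1.13568552]), 'wrist_torque': array([-0.0107583 , -0.00853643,  0.03774279]), 'width': 0.08558618676889565}
[ 0.48266158 -0.07860114  1.39211084] [-2.18856906  2.15082758 -0.0911868 ] 498.2131810961589
[1.44933285 0.33590378 0.661787  ] [-1.23641955 -1.99164505  1.13888495]
```

View pics/top.png

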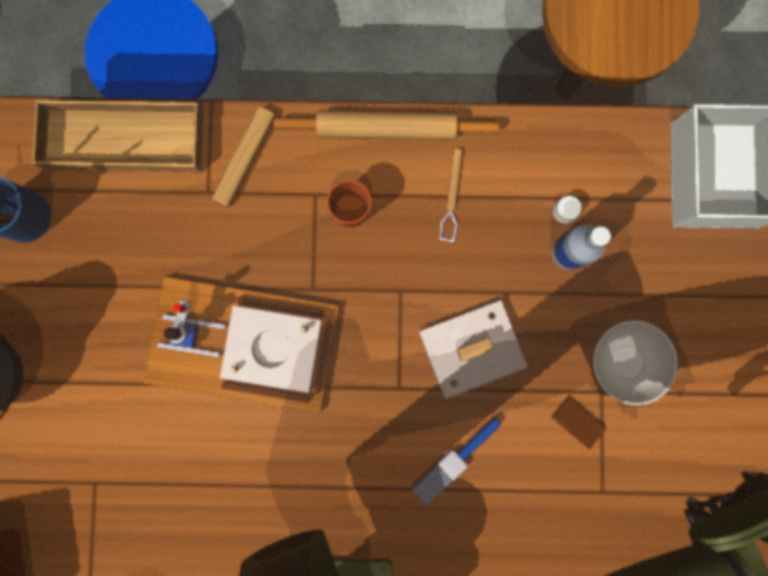

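View pics/scene.png

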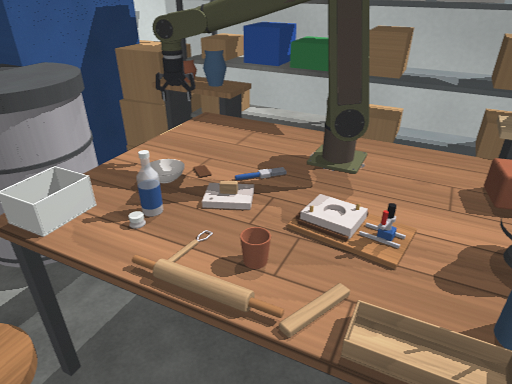

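The top view, at 1.5x, shows:
- Loose top half at (473,348), with its handle at (475,350).
- Jig's bottom half at (272,348), with pins at (308,327) and (238,366).
- Knob at (175,333), red pin at (180,308).
- Cup at (350,203) and bottle at (585,245), both clear of the path.

Next I'll measure from the depth.

Run:
```python
from h import *
P=np.load("top.npy")
def px(u,v,r=2):
    u,v=int(u/1.5),int(v/1.5);return np.nanmedian(P[v-r:v+r+1,u-r:u+r+1].reshape(-1,3),0).round(4)
for n,p in dict(handle=(475,350),plate=(450,350),bot=(255,330),knob=(175,333),red=(180,308),pinA=(308,327),pinB=(238,366),board=(180,380),cup=(350,203),bottle=(600,236),table=(370,450)).items(): print(n,px(*p,r=1))
def seg(x0,x1,y0,y1,z0,z1):
    m=(P[...,0]>x0)&(P[...,0]<x1)&(P[...,1]>y0)&(P[...,1]<y1)&(P[...,2]>z0)&(P[...,2]<z1)
    n,l,s,_=cv2.connectedComponentsWithStats(m.astype(np.uint8));k=1+s[1:,4].argmax()
    q=P[l==k];r=cv2.minAreaRect((q[:,:2]*1000).astype(np.float32));return r,len(q),q.mean(0).round(4)
c=px(473,348);b=px(272,348)
print("top",seg(c[0]-.12,c[0]+.12,c[1]-.12,c[1]+.12,.015,.033))
print("handle",seg(c[0]-.12,c[0]+.12,c[1]-.12,c[1]+.12,.052,.075))
print("bottom",seg(b[0]-.12,b[0]+.12,b[1]-.12,b[1]+.12,.045,.060))
print("board",seg(b[0]-.2,b[0]+.2,b[1]-.2,b[1]+.3,.01,.07))
```

```text
handle [ 0.4848 -0.2392  0.0642]
plate [ 0.4841 -0.2006  0.0245]
bot [0.5126 0.1508 0.0542]
knob [0.5035 0.2751 0.1288]
red [0.5466 0.267  0.1264]
pinA [0.5195 0.0569 0.0562]
pinB [0.4482 0.1795 0.0581]
board [0.4208 0.291  0.0194]
cup [ 0.7564 -0.0109  0.0047]
bottle [ 0.669  -0.4221  0.2086]
table [ 0.2977 -0.0562  0.0031]
top (((485.9608459472656, -242.30935668945312), (130.2135772705078, 160.56080627441406), 21.775814056396484), 2535, array([ 0.4858, -0.2417,  0.0241]))
handle (((486.1253967285156, -242.18008422851562), (23.753129959106445, 60.49107360839844), 21.987789154052734), 209, array([ 0.4859, -0.2414,  0.0635]))
bottom (((480.2355041503906, 123.48248291015625), (161.32351684570312, 130.25112915039062), 81.47438049316406), 2394, array([0.4798, 0.1227, 0.0536]))
board (((489.2149963378906, 181.42713928222656), (330.85125732421875, 203.00233459472656), 81.44475555419922), 8388, array([0.4862, 0.1747, 0.032 ]))
```

Request:
step_arm --deltas '[[[0.25,0.887,0.1],0.51,1],[[0.25,0.887,0.1],0.51,1],[[0.25,0.887,0.1],0.51,1],[[0.25,0.887,0.1],0.51,1],[[0.25,0.887,0.1],0.51,1],[[0.25,0.887,0.1],0.51,1],[[0.25,0.887,0.1],0.51,1],[[0.25,0.887,0.1],0.51,1]]'

```text
t: 1.1
eef_pos: [0.3796, -0.2304, 0.293]
tcp_rot: [-2.803, -1.417, 0.0]
contact_force: [0.6, -0.1, 1.3]
width: 0.0853
```

Request:
step_arm --deltas '[[[0.25,0.887,0.1],0.51,1],[[0.25,0.887,0.1],0.51,1],[[0.25,0.887,0.1],0.51,1],[[0.25,0.887,0.1],0.51,1],[[0.25,0.887,0.1],0.51,1],[[0.25,0.887,0.1],0.51,1],[[0.25,0.887,0.1],0.51,1],[[0.25,0.887,0.1],0.51,1]]'

```text
t: 2.1
eef_pos: [0.4796, 0.1244, 0.333]
tcp_rot: [-2.376, -2.055, 0.001]
contact_force: [0.1, -0.4, 0.6]
width: 0.0854
```

Request:
step_arm --deltas '[[[0,0,0],0,1],[[0,0,0],0,1]]'

```text
t: 2.35
eef_pos: [0.4793, 0.1226, 0.3327]
tcp_rot: [-2.378, -2.052, 0.002]
contact_force: [-0.3, 0.8, 0.2]
width: 0.0852
```

```bash
cat >> h.py <<'E'
def seg(P,c,z0,z1,r=.13):
    m=(np.hypot(P[...,0]-c[0],P[...,1]-c[1])<r)&(P[...,2]>z0)&(P[...,2]<z1)
    n,l,s,_=cv2.connectedComponentsWithStats(m.astype(np.uint8));k=1+s[1:,4].argmax()
    q=P[l==k];return cv2.minAreaRect((q[:,:2]*1000).astype(np.float32)),len(q),q.mean(0).round(4)
def st():
    o=env.get_obs();M=R.from_rotvec(o["tcp_rot"]).as_matrix()
    print("t %.2f"%o["t"],"pos",o["eef_pos"].round(4),"yaw_toolY %.2f"%np.degrees(np.arctan2(M[1,1],M[0,1])),"tilt",M[:,2].round(3),"F",o["contact_force"].round(1),"tq",o["wrist_torque"].round(2),"w %.4f"%o["width"],"q",o["joint_positions"].round(2))
E
python3 - <<'E'
from h import *
st()
c,P,T,f=cam("wrist");save("w1.png",c["image"],1.5);np.save("w1.npy",P);print(T.round(3),f)
print(seg(P,(.480,.1235),.045,.06))
E
```

```text
t 2.35 pos [0.4793 0.1226 0.3327] yaw_toolY -8.41 tilt [-0.001 -0.001 -1.   ] F [-0.3  0.8  0.2] tq [-0.02 -0.04 -0.05] w 0.0852 q [ 0.14 -0.26  1.89 -0.    1.52  0.29]
[[ 0.989 -0.14  -0.045  0.491]
 [-0.147 -0.943 -0.299  0.199]
 [-0.001  0.303 -0.953  0.453]
 [ 0.     0.     0.     1.   ]] 321.5248649036276
(((479.9641418457031, 120.56636810302734), (160.07586669921875, 130.3074188232422), 81.52340698242188), 10778, array([0.481 , 0.1262, 0.0524]))
```

View pics/w1.png

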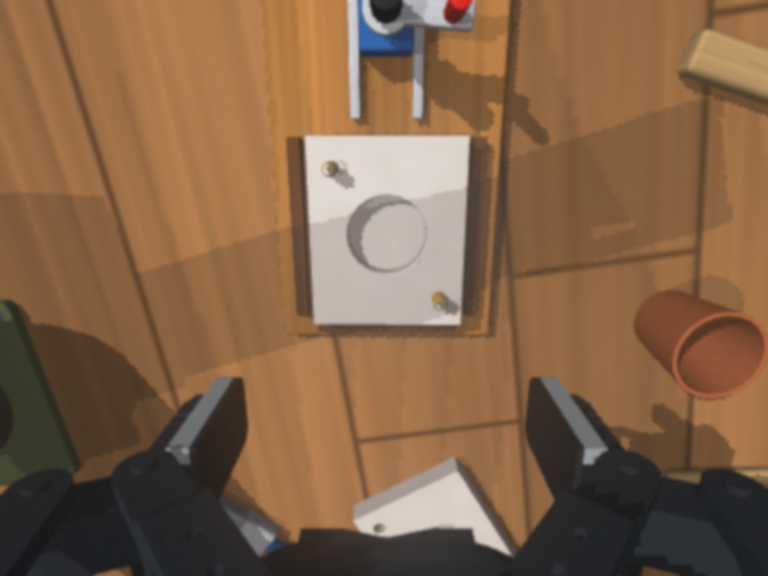

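Bottom half fills (305-470, 135-325), with pins at (331,168) and (440,299). The wrist rectangle is (480.0,120.6) mm at yaw -8.5°, and the top camera had (480.2,123.5). Looking at the top half in the same tool-relative view will cancel the calibration bias.

Request:
step_arm --deltas '[[[0.017,-0.9125,-0.0725],0.55,1],[[0.017,-0.9125,-0.0725],0.55,1],[[0.017,-0.9125,-0.0725],0.55,1],[[0.017,-0.9125,-0.0725],0.55,1],[[0.017,-0.9125,-0.0725],0.55,1],[[0.017,-0.9125,-0.0725],0.55,1],[[0.017,-0.9125,-0.0725],0.55,1],[[0.017,-0.9125,-0.0725],0.55,1]]'

```text
t: 3.4
eef_pos: [0.4851, -0.2448, 0.3041]
tcp_rot: [1.761, 2.601, -0.0]
contact_force: [0.8, -0.2, -0.3]
width: 0.0854
```

Request:
step_arm --deltas '[[[0,0,0],0,1],[[0,0,0],0,1]]'

```text
t: 3.65
eef_pos: [0.4856, -0.2426, 0.3042]
tcp_rot: [-1.763, -2.599, -0.0]
contact_force: [-0.6, 0.8, -0.4]
width: 0.0852
```

Run:
```python
from h import *
st()
c,P,T,f=cam("wrist");np.save("w2.npy",P);save("w2.png",c["image"])
print(seg(P,(.486,-.2423),.015,.033)); print(seg(P,(.486,-.2423),.055,.075))
# pins as points in w1 above plate
Q=np.load("w1.npy")
for a in [(45,-55),(-45,55)]:
    t=np.radians(-8.5);e=np.array([.480,.1206])+np.array([[np.cos(t),-np.sin(t)],[np.sin(t),np.cos(t)]])@a/1000
    m=(np.hypot(Q[...,0]-e[0],Q[...,1]-e[1])<.02)&(Q[...,2]>.066)&(Q[...,2]<.08)
    print("pin exp",e.round(4),m.sum(),np.median(Q[m],0).round(4))
```

```text
t 3.65 pos [ 0.4856 -0.2426  0.3042] yaw_toolY 21.70 tilt [-0.     0.001 -1.   ] F [-0.6  0.8 -0.4] tq [-0.03 -0.01 -0.03] w 0.0852 q [-0.56 -0.14  1.83  0.    1.45 -0.94]
(((485.50164794921875, -244.43008422851562), (130.4113006591797, 159.8538360595703), 21.70332908630371), 11702, array([ 0.4834, -0.239 ,  0.0234]))
(((484.8084411621094, -244.02105712890625), (23.481796264648438, 59.34282684326172), 22.03304100036621), 1072, array([ 0.4846, -0.2428,  0.0631]))
pin exp [0.5164 0.0596] 41 [0.5155 0.0631 0.0701]
pin exp [0.4436 0.1816] 45 [0.4446 0.1827 0.0704]
```

Request:
step_arm --deltas '[[[0,0,-0.8],0.02,1],[[0,0,-0.8],0,1],[[0,0,-0.8],0,1],[[0,0,-0.8],0,1],[[0,0,-0.8],0,1],[[0,0,-0.7],0,1],[[0,0,-0.3],0,1],[[0,0,0],0,1]]'

```text
t: 4.7
eef_pos: [0.4862, -0.2414, 0.0539]
tcp_rot: [-1.755, -2.604, 0.0]
contact_force: [-1.3, 0.7, 0.7]
width: 0.0853
```

Request:
step_arm --deltas '[[[0,0,0],0,0],[[0,0,0],0,0],[[0,0,0],0,0],[[0,0,0],0,0],[[0,0,0],0,0],[[0,0,0],0,0],[[0,0,0],0,0],[[0,0,0],0,0]]' --squeeze 80

```text
t: 5.7
eef_pos: [0.4866, -0.2428, 0.0555]
tcp_rot: [1.756, 2.604, -0.001]
contact_force: [-3.4, -0.7, 6.0]
width: 0.0231
```

```bash
python3 -c "
from h import *
st()"
```

```text
t 5.70 pos [ 0.4866 -0.2428  0.0555] yaw_toolY 21.99 tilt [ 0.    -0.001 -1.   ] F [-3.4 -0.7  6. ] tq [-0.12  0.59  0.08] w 0.0231 q [-0.56  0.1   2.03 -0.    1.   -0.94]
```

Request:
step_arm --deltas '[[[0,0,0.4],0,0],[[0,0,0.8],0,0],[[0,0,0.9],0,0],[[0,0,0.9],0,0],[[0,0.35,0],-0.2,0],[[-0.01,0.6,0],-0.4,0],[[-0.01,0.6,0],-0.4,0],[[-0.01,0.6,0],-0.4,0]]'

```text
t: 6.7
eef_pos: [0.4836, -0.1332, 0.2021]
tcp_rot: [-1.97, -2.443, 0.001]
contact_force: [-0.6, 0.8, -7.3]
width: 0.0229
```

Request:
step_arm --deltas '[[[-0.01,0.7,0],-0.5,0],[[-0.01,0.7,0],-0.5,0],[[-0.01,0.7,0],-0.5,0],[[-0.01,0.7,0],-0.4,0],[[-0.01,0.7,0],-0.4,0],[[-0.01,0.7,0],-0.4,0],[[-0.01,0.6,0],-0.3,0],[[0,0.36,0],-0.536,0]]'

```text
t: 7.7
eef_pos: [0.4799, 0.1246, 0.2022]
tcp_rot: [-2.44, -1.976, 0.005]
contact_force: [-0.6, -0.5, -6.6]
width: 0.023
```

Request:
step_arm --deltas '[[[0,0,0],0,0],[[0,0,0],0,0],[[0,0,0],0,0]]'

```text
t: 8.07
eef_pos: [0.4812, 0.1226, 0.2038]
tcp_rot: [-2.441, -1.977, 0.001]
contact_force: [-0.2, 0.3, -6.2]
width: 0.0225
```

Run:
```python
from h import *
st()
c,P,T,f=cam("top");np.save("t2.npy",P);save("t2.png",c["image"][170:300,80:250],4)
print(seg(P,(.48,.123),.19,.25)); print(seg(P,(.48,.123),.16,.19,.12))
z=P[...,2][np.hypot(P[...,0]-.48,P[...,1]-.123)<.1];print(np.histogram(z,np.arange(.05,.3,.02)))
```

```text
t 8.07 pos [0.4812 0.1226 0.2038] yaw_toolY -12.00 tilt [-0.001 -0.    -1.   ] F [-0.2  0.3 -6.2] tq [ 0.05 -0.02  0.  ] w 0.0225 q [ 0.14 -0.19  2.04 -0.    1.29  0.35]
(((477.8238220214844, 94.51280212402344), (21.354963302612305, 5.243381500244141), 3.4438421726226807), 27, array([0.4796, 0.0949, 0.2066]))
(((474.00592041015625, 86.00350952148438), (84.71348571777344, 129.9566192626953), 78.60987091064453), 1301, array([0.4787, 0.0738, 0.1729]))
(array([ 186,    1,    0,    0,    4,  199, 1292,   13,   14,    0,   10,
        135]), array([0.05, 0.07, 0.09, 0.11, 0.13, 0.15, 0.17, 0.19, 0.21, 0.23, 0.25,
       0.27, 0.29]))
```

View pics/t2.png

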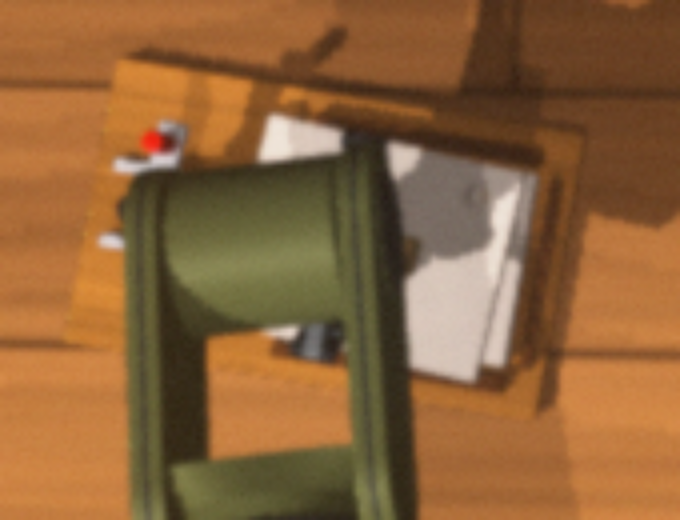

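The correction needed is in turn: I over-rotated by 3.5° (tool at -12.0°). I'll fix that, lower to just above the pins and measure the plate's visible edges.

Request:
step_arm --deltas '[[[0,0,-0.3],0.25,0],[[0,0,-0.4],0.259,0],[[0,0,-0.4],0,0],[[0,0,-0.15],0,0],[[0,0,0],0,0],[[0,0,0],0,0],[[0,0,0],0,0]]'

```text
t: 9.0
eef_pos: [0.4821, 0.1234, 0.1429]
tcp_rot: [2.378, 2.051, 0.003]
contact_force: [0.4, -0.2, -6.8]
width: 0.023
```

```bash
cat >> h.py <<'E'
def corners(n,z0,z1,c=(.48,.123),yaw=-8.5):
    # plate-frame extents (mm) relative to c, from cam n
    cc,P,T,f=cam(n)
    t=np.radians(yaw);d=P[...,:2]-np.array(c)
    a=(d[...,0]*np.cos(t)+d[...,1]*np.sin(t))*1000;b=(-d[...,0]*np.sin(t)+d[...,1]*np.cos(t))*1000
    m=(abs(a)<80)&(abs(b)<95)&(P[...,2]>z0)&(P[...,2]<z1)
    k,l,s,_=cv2.connectedComponentsWithStats(m.astype(np.uint8));m=l==1+s[1:,4].argmax()
    A,B=a[m],b[m]
    def edge(U,V,sg):
        # edge position along U at sign sg, as line vs V
        pts=[]
        for v in np.arange(-80,80,4):
            k=abs(V-v)<2
            if k.sum()>5: pts.append((v,sg*(sg*U[k]).max()))
        pts=np.array(pts);
        k=abs(pts[:,1]-sg*(sg*pts[:,1]).max())<6;p=pts[k];p=p[1:-1]
        s,i=np.polyfit(p[:,0],p[:,1],1);return round(i,2),round(np.degrees(s),2),len(p)
    print(n,"n",m.sum(),"x+",edge(A,B,1),"x-",edge(A,B,-1),"y+",edge(B,A,1),"y-",edge(B,A,-1),"z",np.median(P[m][:,2]).round(4))
    return cc
E
python3 - <<'E'
from h import *
st()
for n in("top","wrist"):
    try: c=corners(n,.095,.13)
    except Exception as e: print(n,e); c=env.read_camera(n)
save("w3.png",c["image"],1.5)
E
```

```text
t 9.00 pos [0.4821 0.1234 0.1429] yaw_toolY -8.45 tilt [ 0.002  0.    -1.   ] F [ 0.4 -0.2 -6.8] tq [ 0.04 -0.    0.  ] w 0.0230 q [ 0.14 -0.12  2.09  0.    1.17  0.29]
top expected non-empty vector for x
wrist n 45376 x+ (np.float64(67.48), np.float64(0.12), 24) x- (np.float64(-62.75), np.float64(-0.05), 24) y+ (np.float64(79.62), np.float64(0.0), 32) y- (np.float64(-26.93), np.float64(0.01), 13) z 0.1105
```

View pics/w3.png

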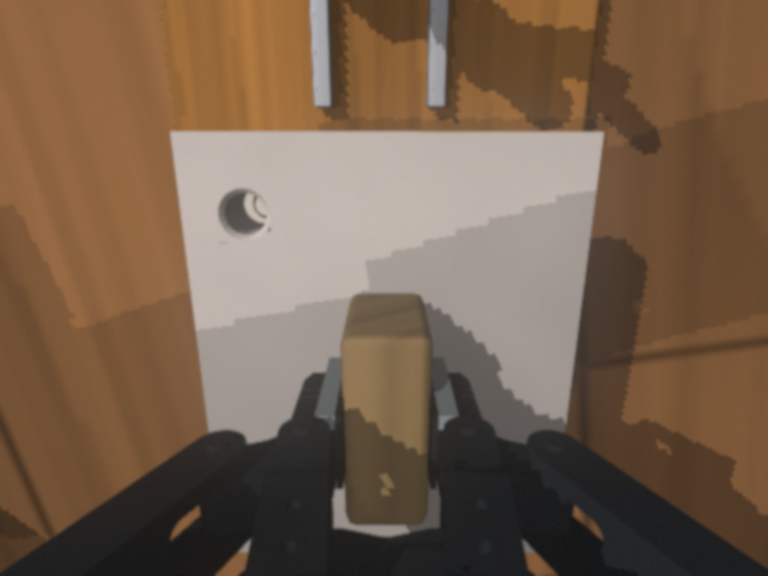

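Through the left hole at (244,213) the pin tip shows at about (257,206). I'll crop that to use it as a direct alignment measure.

Run:
```python
from h import *
c,P,T,f=cam("wrist")
im=c["image"][110:175,125:205];im=np.clip(im.astype(float)*1.3,0,255).astype(np.uint8)
g=cv2.resize(im,None,fx=9,fy=9,interpolation=cv2.INTER_CUBIC);save("hole.png",g)
np.savez("wc.npz",T=T,f=f,c=[c["cx"],c["cy"]])
for v in range(128,156,2): print(v,[("%.0f"%(1000*P[v,u,2])) for u in range(144,184,2)])
```

```text
128 ['108', '110', '110', '111', '110', '110', '109', '109', '99', '92', '87', '109', '110', '110', '110', '110', '110', '110', '112', '112']
130 ['111', '110', '110', '110', '109', '110', '104', '99', '95', '89', '52', '52', '52', '68', '108', '110', '111', '110', '110', '111']
132 ['110', '109', '110', '110', '109', '106', '102', '97', '93', '88', '53', '53', '53', '71', '52', '109', '111', '110', '111', '110']
134 ['110', '110', '110', '109', '108', '102', '98', '95', '92', '88', '52', '52', '52', '71', '52', '52', '109', '111', '111', '110']
136 ['110', '110', '109', '110', '105', '102', '98', '94', '91', '88', '53', '53', '52', '52', '52', '54', '109', '110', '110', '110']
138 ['110', '110', '110', '107', '104', '102', '98', '94', '91', '88', '53', '52', '52', '70', '53', '53', '53', '110', '111', '111']
140 ['110', '109', '109', '107', '106', '101', '98', '95', '92', '90', '52', '53', '52', '69', '53', '51', '53', '109', '111', '111']
142 ['111', '109', '108', '108', '106', '102', '98', '97', '94', '90', '88', '52', '51', '52', '52', 'nan', '51', '109', '111', '110']
144 ['111', '110', '110', '109', '105', '103', '102', '97', '97', '93', '90', '86', '53', '53', '52', '52', '69', '109', '110', '111']
146 ['110', '112', '110', '109', '107', '105', '101', '100', '97', '95', '93', '88', '88', '52', '54', '53', '53', '109', '110', '111']
148 ['111', '111', '110', '110', '109', '105', '103', '101', '99', '97', '95', '93', '91', '90', '87', '87', '53', '110', '110', '110']
150 ['111', '110', '112', '110', '109', '107', '106', '104', '101', '99', '98', '95', '95', '94', '93', '93', '109', '111', '109', '110']
152 ['110', '111', '110', '110', '109', '109', '108', '106', '105', '104', '101', '100', '99', '99', '99', '104', '111', '111', '111', '111']
154 ['109', '109', '110', '111', '110', '109', '109', '109', '107', '105', '106', '104', '104', '106', '109', '110', '109', '111', '109', '111']
```

View pics/hole.png

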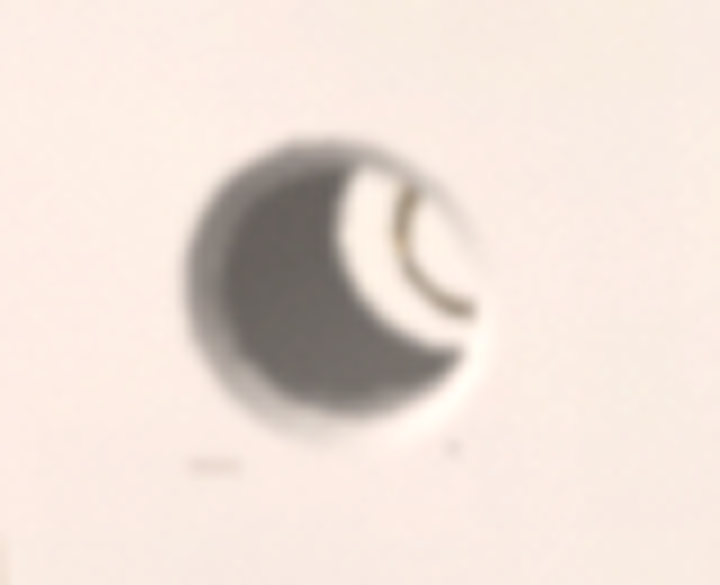

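Run:
```python
from h import *
Q=np.load("w1.npy")
for v in range(102,122): print(v,["%.0f"%(1000*Q[v,u,2]) for u in range(210,234)])
d=np.load("wc.npz");T,f,c=d["T"],float(d["f"]),d["c"]
def ray(u,v,z):
    r=T[:3,:3]@np.array([(u-c[0])/f,(v-c[1])/f,1]);s=(z-T[2,3])/r[2];return T[:3,3]+s*r
for (x,y) in [(330,290)]: print("hole@111",ray(125+x/9,110+y/9,.1105).round(4))
t=np.radians(-8.5);Rm=np.array([[np.cos(t),-np.sin(t)],[np.sin(t),np.cos(t)]])
print("exp hole from plate meas",(np.array([.48,.123])+Rm@np.array([2.37-45,-.38+55])/1000).round(4))
A=[(405,185),(395,235),(410,275),(440,300),(470,315)]
for z in(.053,.0695,.073):
    p=np.array([ray(125+x/9,110+y/9,z)[:2]*1000 for x,y in A])
    M=np.c_[2*p,np.ones(len(p))];s=np.linalg.lstsq(M,(p**2).sum(1),rcond=None)[0];print(z,p.round(1).tolist(),s[:2].round(1),"r",np.sqrt(s[2]+s[:2]@s[:2]).round(2))
```

```text
102 ['53', '52', '53', '52', '52', '53', '53', '52', '53', '54', '52', '54', '52', '53', '52', '53', '53', '53', '52', '52', '51', '54', '53', '53']
103 ['51', '50', '52', '52', '52', '52', '53', '54', '51', '52', '53', '51', '52', '54', '52', '53', '53', '53', '53', '54', '53', '51', '51', '54']
104 ['52', '54', '53', '54', '52', '53', '54', '54', '53', '51', '52', '51', '52', '54', '53', '53', '52', '55', '53', '54', '53', '53', '52', '51']
105 ['52', '53', '53', '53', '53', '52', '52', '52', '51', '52', '53', '52', '52', '53', '52', '52', '53', '52', '53', '53', '53', '52', '52', '52']
106 ['53', '53', '52', '53', '53', '53', '54', '52', '53', '52', '52', '51', '51', '54', '52', '51', '53', '52', '53', '52', '53', '53', '52', '53']
107 ['53', '51', '53', '52', '51', '52', '52', '51', '58', '69', '65', '62', '58', '54', '51', '52', '51', '53', '51', '52', '53', '52', '53', '51']
108 ['53', '52', '52', '53', '52', '52', '68', '72', '71', '71', '71', '70', '67', '61', '52', '53', '51', '52', '53', '52', '53', '51', '53', '51']
109 ['51', '53', '51', '52', '53', '52', '70', '73', '53'
[... 1579 characters left out ...]
 '54']
120 ['52', '53', '52', '52', '53', '52', '53', '52', '51', '53', '53', '53', '52', '53', '51', '53', '52', '51', '53', '53', '54', '54', '52', '52']
121 ['53', '53', '53', '54', '53', '53', '52', '52', '53', '53', '51', '53', '51', '52', '52', '54', '54', '52', '52', '52', '52', '53', '53', '52']
hole@111 [0.4455 0.1836 0.1105]
exp hole from plate meas [0.4459 0.1833]
0.053 [[434.5, 184.0], [433.0, 180.6], [433.4, 177.7], [435.1, 175.6], [437.0, 174.2]] [439. 180.] r 6.07
0.0695 [[439.1, 185.2], [437.7, 182.1], [438.1, 179.4], [439.7, 177.5], [441.4, 176.2]] [443.3 181.5] r 5.59
0.073 [[440.1, 185.5], [438.7, 182.4], [439.1, 179.8], [440.7, 177.9], [442.4, 176.6]] [444.2 181.9] r 5.49
```

Hole offset to the pin is about (-1.9,-1.75) mm, and the edge comparison gives (-2.3,-1.7) mm, so they agree. I'll shift by that and descend gently.

Request:
step_arm --deltas '[[[-0.042,-0.034,0],0,0],[[0,0,-0.1],0,0],[[0,0,-0.1],0,0],[[0,0,-0.08],0,0],[[0,0,-0.06],0,0],[[0,0,-0.04],0,0],[[0,0,0],0,0]]'

```text
t: 10.07
eef_pos: [0.4793, 0.1216, 0.1227]
tcp_rot: [-2.379, -2.051, 0.0]
contact_force: [0.1, 0.4, -6.4]
width: 0.0233
```

Run:
```python
from h import *
st()
c=corners("wrist",.075,.115)
```

```text
t 10.07 pos [0.4793 0.1216 0.1227] yaw_toolY -8.46 tilt [-0. -0. -1.] F [ 0.1  0.4 -6.4] tq [ 0.02 -0.03 -0.02] w 0.0233 q [ 0.14 -0.1   2.11  0.    1.14  0.29]
wrist n 45798 x+ (np.float64(65.14), np.float64(0.13), 25) x- (np.float64(-65.18), np.float64(-0.0), 25) y+ (np.float64(77.46), np.float64(0.0), 31) y- (np.float64(-29.21), np.float64(0.15), 12) z 0.0906
```

The underside is about 67 mm up, below the pin tops, with no contact force: both pins have entered. Continue.

Request:
step_arm --deltas '[[[0,0,-0.07],0,0],[[0,0,-0.07],0,0],[[0,0,-0.07],0,0],[[0,0,-0.06],0,0],[[0,0,-0.04],0,0],[[0,0,0],0,0]]'

```text
t: 10.88
eef_pos: [0.4793, 0.1217, 0.1085]
tcp_rot: [-2.379, -2.051, 0.001]
contact_force: [-5.3, -0.5, 3.2]
width: 0.0228
```

```bash
python3 -c "
from h import *
st();corners('wrist',.06,.095)"
```

```text
t 10.88 pos [0.4793 0.1217 0.1085] yaw_toolY -8.45 tilt [-0.001 -0.    -1.   ] F [-5.3 -0.5  3.2] tq [-0.14  0.89  0.  ] w 0.0228 q [ 0.14 -0.08  2.12 -0.    1.11  0.29]
wrist n 45356 x+ (np.float64(65.12), np.float64(0.13), 25) x- (np.float64(-65.12), np.float64(-0.08), 25) y+ (np.float64(77.4), np.float64(-0.16), 31) y- (np.float64(-29.04), np.float64(0.05), 12) z 0.0765
```

Request:
step_arm --deltas '[[[0,0,-0.04],0,0],[[0,0,-0.03],0,0],[[0,0,0],0,0]]'

```text
t: 11.3
eef_pos: [0.4794, 0.1217, 0.1085]
tcp_rot: [-2.378, -2.051, 0.004]
contact_force: [-17.6, -2.6, 24.5]
width: 0.0229
```

Request:
step_arm --deltas '[[[0,0,0.06],0,0],[[0,0,0],0,1],[[0,0,0],0,1],[[0,0,0],0,1],[[0,0,0],0,1],[[0,0,0],0,1]]'

```text
t: 12.05
eef_pos: [0.4794, 0.1216, 0.1067]
tcp_rot: [-2.379, -2.051, 0.0]
contact_force: [-0.4, -0.4, -1.0]
width: 0.0854
```

```bash
python3 -c "
from h import *
st();corners('wrist',.06,.095)"
```

```text
t 12.05 pos [0.4794 0.1216 0.1067] yaw_toolY -8.46 tilt [-0.  0. -1.] F [-0.4 -0.4 -1. ] tq [-0.05 -0.04 -0.02] w 0.0854 q [ 0.14 -0.08  2.12  0.    1.1   0.29]
wrist n 57003 x+ (np.float64(64.77), np.float64(1.64), 25) x- (np.float64(-63.75), np.float64(-1.16), 25) y+ (np.float64(77.46), np.float64(-0.0), 31) y- (np.float64(-80.24), np.float64(-0.01), 6) z 0.0764
```

Top half is flush: its upper face reads 76.4 mm, TCP height unchanged under a 25 N press. Next I'll rise, go over the clamp with the tool turned 90°, and look.

Request:
step_arm --deltas '[[[0,0,0.5],0,1],[[0,0,0.8],0,1],[[0,0,0.9],0.9,1],[[0.05,0.35,0.2],1,1],[[0.05,0.35,0],1,1],[[0.05,0.35,0],1,1],[[0.05,0.35,0],1,1],[[0.05,0.35,0],1,1]]'

```text
t: 13.1
eef_pos: [0.4919, 0.2097, 0.2267]
tcp_rot: [-1.515, -2.752, 0.0]
contact_force: [0.1, 0.1, 0.4]
width: 0.0855
```

Request:
step_arm --deltas '[[[0.05,0.35,0],1,1],[[0.05,0.35,0],1,1],[[0.05,0.35,0],1,1],[[0.05,0.35,0],1,1],[[0.04,0.11,0],1,1],[[0,0,0],1,1],[[0,0,0],1,1],[[0,0,0],0.19,1]]'

```text
t: 14.1
eef_pos: [0.5038, 0.2846, 0.2266]
tcp_rot: [-0.232, -3.133, 0.0]
contact_force: [0.7, 0.4, -0.7]
width: 0.0852
```

Request:
step_arm --deltas '[[[0,0,0],0,1],[[0,0,0],0,0.6]]'

```text
t: 14.35
eef_pos: [0.5039, 0.2846, 0.2268]
tcp_rot: [0.233, 3.133, -0.0]
contact_force: [0.5, -0.1, -0.2]
width: 0.0694
```

Run:
```python
from h import *
st()
c,P,T,f=cam("wrist");save("w4.png",c["image"],1.5);np.save("w4.npy",P)
def show(P,n):
    for z0,z1 in((.120,.133),(.095,.133)):
        m=(np.hypot(P[...,0]-.5,P[...,1]-.26)<.1)&(P[...,2]>z0)&(P[...,2]<z1)
        k,l,s,_=cv2.connectedComponentsWithStats(m.astype(np.uint8))
        for i in range(1,k):
            if s[i,4]>8:
                q=P[l==i];r=cv2.minEnclosingCircle((q[:,:2]*1000).astype(np.float32));print(n,z0,s[i,4],r,q.mean(0).round(4))
show(P,"wrist");show(np.load("top.npy"),"top")
```

```text
t 14.35 pos [0.5039 0.2846 0.2268] yaw_toolY 81.48 tilt [ 0. -0. -1.] F [ 0.5 -0.1 -0.2] tq [0.   0.03 0.06] w 0.0694 q [ 0.42 -0.01  1.84 -0.    1.32 -1.  ]
wrist 0.12 705 ((501.97637939453125, 280.9431457519531), 10.964982986450195) [0.501  0.2813 0.1269]
wrist 0.12 298 ((545.5733032226562, 270.6588134765625), 6.908990859985352) [0.5443 0.2709 0.1271]
wrist 0.095 928 ((501.97637939453125, 280.9431457519531), 10.964982986450195) [0.4993 0.2816 0.1224]
wrist 0.095 516 ((545.5120849609375, 270.725830078125), 6.983238220214844) [0.5428 0.2712 0.1191]
top 0.12 25 ((547.0099487304688, 272.31182861328125), 7.365024089813232) [0.5466 0.2715 0.1283]
top 0.12 60 ((503.2167053222656, 282.4433288574219), 11.370421409606934) [0.5031 0.2819 0.1283]
top 0.095 40 ((547.2515869140625, 271.88079833984375), 7.548600196838379) [0.5463 0.2702 0.1198]
top 0.095 82 ((503.2167053222656, 282.4433288574219), 11.370421409606934) [0.503  0.28   0.1228]
```

View pics/w4.png

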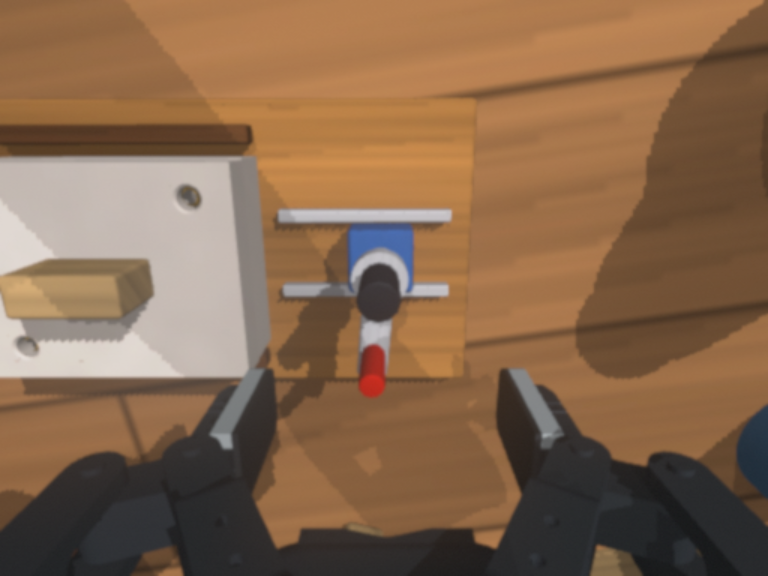

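Knob is at (378,290) in the picture, wrist estimate (502,281) mm; the red pin is 44.7 mm away, as specified. Grasping the knob with jaws along the slide.

Request:
step_arm --deltas '[[[-0.034,-0.074,-0.3],0,0.6],[[0,0,-0.6],0,0.6],[[0,0,-0.6],0,0.6],[[0,0,-0.5],0,0.6],[[0,0,-0.2],0,0.6],[[0,0,0],0,0.6]]'

```text
t: 15.15
eef_pos: [0.5015, 0.2806, 0.1158]
tcp_rot: [-0.232, -3.131, 0.002]
contact_force: [0.6, -0.4, 0.4]
width: 0.0517
```

Request:
step_arm --deltas '[[[0,0,0],0,0],[[0,0,0],0,0],[[0,0,0],0,0],[[0,0,0],0,0],[[0,0,0],0,0],[[0,0,0],0,0]]' --squeeze 30

```text
t: 15.9
eef_pos: [0.503, 0.2813, 0.1184]
tcp_rot: [0.231, 3.131, 0.001]
contact_force: [-1.5, -0.9, 5.5]
width: 0.0213
```

```bash
python3 -c "
from h import *
st()"
```

```text
t 15.90 pos [0.503  0.2813 0.1184] yaw_toolY 81.55 tilt [ 0.002  0.001 -1.   ] F [-1.5 -0.9  5.5] tq [-0.18  0.13  0.01] w 0.0213 q [ 0.42  0.08  1.93 -0.    1.12 -1.01]
```

Request:
step_arm --deltas '[[[-0.022,-0.148,0],0,0],[[-0.022,-0.148,0],0,0],[[-0.022,-0.148,0],0,0],[[-0.022,-0.148,0],0,0],[[-0.022,-0.148,0],0,0],[[-0.022,-0.148,0],0,0],[[-0.022,-0.148,0],0,0],[[0,0,0],0,0]]'

```text
t: 16.9
eef_pos: [0.4953, 0.229, 0.1184]
tcp_rot: [0.232, 3.131, 0.002]
contact_force: [-0.3, -0.8, 7.0]
width: 0.021
```

Request:
step_arm --deltas '[[[-0.015,-0.1,0],0,0],[[-0.013,-0.09,0],0,0],[[0,0,0],0,0]]'

```text
t: 17.27
eef_pos: [0.4944, 0.2233, 0.1184]
tcp_rot: [0.233, 3.128, 0.016]
contact_force: [3.1, 16.2, 0.1]
width: 0.0207
```

```bash
python3 -c "
from h import *
st()"
```

```text
t 17.27 pos [0.4944 0.2233 0.1184] yaw_toolY 81.47 tilt [ 0.005  0.01  -1.   ] F [ 3.1 16.2  0.1] tq [ 2.08 -0.34  0.02] w 0.0207 q [ 0.32  0.01  2.01  0.01  1.12 -1.1 ]
```

Slide hit its stop (16 N reaction, 105 mm from the tray centre). Release, rise, measure the red pin.

Request:
step_arm --deltas '[[[0.008,0.05,0],0,0.5],[[0,0,0],0,0.5],[[0,0,0],0,0.5],[[0,0,0.5],0,0.5],[[0,0,0.8],0,0.5],[[0,0,0.5],0,0.5],[[0,0,0],0,0.5],[[0,0,0],0,0.5]]'

```text
t: 18.27
eef_pos: [0.4928, 0.2217, 0.2053]
tcp_rot: [-0.232, -3.131, 0.001]
contact_force: [-0.1, -0.2, -0.4]
width: 0.0424
```

Run:
```python
from h import *
st()
c,P,T,f=cam("wrist")
m=(np.hypot(P[...,0]-.51,P[...,1]-.22)<.09)&(P[...,2]>.12)&(P[...,2]<.133)
k,l,s,_=cv2.connectedComponentsWithStats(m.astype(np.uint8))
for i in range(1,k):
    if s[i,4]>20:
        q=P[l==i];print(s[i,4],cv2.minEnclosingCircle((q[:,:2]*1000).astype(np.float32)))
```

```text
t 18.27 pos [0.4928 0.2217 0.2053] yaw_toolY 81.53 tilt [-0.002 -0.001 -1.   ] F [-0.1 -0.2 -0.4] tq [-0.    0.01 -0.01] w 0.0424 q [ 0.32 -0.08  1.94 -0.    1.28 -1.1 ]
845 ((493.5674133300781, 223.85604858398438), 10.81009292602539)
361 ((537.1763916015625, 213.63009643554688), 6.993142604827881)
```

Request:
step_arm --deltas '[[[0.45,-0.08,0],0,0.5],[[0.442,-0.082,0],0,0.5],[[0,0,-0.5],0,0.5],[[0,0,-0.6],0,0.5],[[0,0,-0.5],0,0.5],[[0,0,-0.2],0,0.5],[[0,0,0],0,0.5]]'

```text
t: 19.2
eef_pos: [0.5371, 0.2138, 0.1153]
tcp_rot: [-0.231, -3.13, 0.002]
contact_force: [-0.5, -0.1, 0.9]
width: 0.0426
```

Request:
step_arm --deltas '[[[0,0,0],0,0],[[0,0,0],0,0],[[0,0,0],0,0],[[0,0,0],0,0],[[0,0,0],0,0]]' --squeeze 30

```text
t: 19.82
eef_pos: [0.539, 0.2142, 0.1182]
tcp_rot: [0.231, 3.131, 0.001]
contact_force: [0.8, -1.7, 5.0]
width: 0.0126
```

Run:
```python
from h import *
st()
o=env.get_obs()["eef_pos"];K=np.array([.4945,.2235])
a0=np.arctan2(o[1]-K[1],o[0]-K[0]);r=np.hypot(*(o[:2]-K));print("r",r,"a0",np.degrees(a0))
a1=np.radians(-98.5-1);N=14;a=np.linspace(a0,a1,N+1)
p=K+.045*np.c_[np.cos(a),np.sin(a)];p[0]=K+.045*np.array([np.cos(a0),np.sin(a0)])
print((np.diff(p,axis=0)/.05).round(3).tolist(),"turn",((a1-a0)/N/.12))
```

```text
t 19.82 pos [0.539  0.2142 0.1182] yaw_toolY 81.55 tilt [ 0.002  0.    -1.   ] F [ 0.8 -1.7  5. ] tq [-0.26 -0.03  0.07] w 0.0126 q [ 0.29  0.09  1.92 -0.    1.12 -1.14]
r 0.04545553082643369 a0 -11.846165293713646
[[-0.025, -0.095], [-0.036, -0.092], [-0.045, -0.087], [-0.055, -0.082], [-0.063, -0.075], [-0.071, -0.068], [-0.078, -0.06], [-0.084, -0.051], [-0.089, -0.041], [-0.093, -0.031], [-0.096, -0.021], [-0.098, -0.011], [-0.098, 0.0], [-0.098, 0.011]] turn -0.9106238200140321
```

Request:
step_arm --deltas '[[[-0.025,-0.095,0],-0.91,0],[[-0.036,-0.092,0],-0.91,0],[[-0.045,-0.087,0],-0.91,0],[[-0.055,-0.082,0],-0.91,0],[[-0.063,-0.075,0],-0.91,0],[[-0.071,-0.068,0],-0.91,0],[[-0.078,-0.06,0],-0.91,0]]'

```text
t: 20.7
eef_pos: [0.5201, 0.186, 0.1182]
tcp_rot: [1.387, 2.817, 0.001]
contact_force: [-1.5, -1.0, 6.5]
width: 0.0132
```

```bash
python3 -c "
from h import *
st()"
```

```text
t 20.70 pos [0.5201 0.186  0.1182] yaw_toolY 37.58 tilt [ 0.002 -0.    -1.   ] F [-1.5 -1.   6.5] tq [-0.24  0.1   0.19] w 0.0132 q [ 0.25  0.03  1.99 -0.    1.12 -0.41]
```

Request:
step_arm --deltas '[[[-0.084,-0.051,0],-0.91,0],[[-0.089,-0.041,0],-0.91,0],[[-0.093,-0.031,0],-0.91,0],[[-0.096,-0.021,0],-0.91,0],[[-0.098,-0.011,0],-0.91,0],[[-0.098,0,0],-0.91,0],[[-0.098,0.011,0],-0.8,0],[[-0.05,0.007,0],0,0]]'

```text
t: 21.7
eef_pos: [0.4866, 0.1788, 0.1183]
tcp_rot: [2.316, 2.113, 0.008]
contact_force: [13.3, -4.8, -2.0]
width: 0.0133
```

Request:
step_arm --deltas '[[[-0.03,0.004,0],0,0],[[0,0,0],0,0]]'

```text
t: 21.95
eef_pos: [0.4866, 0.1788, 0.1183]
tcp_rot: [2.315, 2.112, 0.012]
contact_force: [13.4, -3.7, -2.6]
width: 0.0128
```

```bash
python3 -c "
from h import *
st();o=env.get_obs()['eef_pos'];print(np.degrees(np.arctan2(o[1]-.2235,o[0]-.4945)))"
```

```text
t 21.95 pos [0.4866 0.1788 0.1183] yaw_toolY -5.24 tilt [ 0.011 -0.001 -1.   ] F [13.4 -3.7 -2.6] tq [-0.74 -1.83  0.2 ] w 0.0128 q [ 0.25 -0.05  2.07 -0.    1.11  0.34]
-100.06161919659375
```

Hinge stop reached (14 N reaction, -100° against -98.5° expected). Release and retreat, then check.

Request:
step_arm --deltas '[[[0.07,-0.01,0],0,0.5],[[0,0,0],0,0.5],[[0,0,0],0,0.5],[[0,0,0.4],0,0.5],[[0,0,0.8],0,0.5],[[0,0,0.9],0,0.5],[[0,0,0.9],0,0.5],[[0,0,0.5],0,0.5]]'

```text
t: 22.95
eef_pos: [0.4865, 0.1793, 0.2947]
tcp_rot: [2.32, 2.116, 0.005]
contact_force: [-0.1, -0.3, 0.6]
width: 0.0428
```

Request:
step_arm --deltas '[[[0,-0.6,0.2],0,0.5],[[0,-0.6,0.2],0,0.5],[[0,-0.6,0],0,0.5],[[0,0,0],0,0.5],[[0,0,0],0,0.5]]'

```text
t: 23.58
eef_pos: [0.4858, 0.0894, 0.3115]
tcp_rot: [-2.321, -2.116, 0.0]
contact_force: [0.0, 0.2, -0.1]
width: 0.0428
```

Run:
```python
from h import *
st()
c,P,T,f=cam("wrist");save("w5.png",c["image"],1.5)
m=(np.hypot(P[...,0]-.49,P[...,1]-.2)<.09)&(P[...,2]>.12)&(P[...,2]<.135)
k,l,s,_=cv2.connectedComponentsWithStats(m.astype(np.uint8))
for i in range(1,k):
    if s[i,4]>20:
        q=P[l==i];print(s[i,4],cv2.minEnclosingCircle((q[:,:2]*1000).astype(np.float32)))
corners("wrist",.065,.087)
# plane of top half upper face
t=np.radians(-8.5);d=P[...,:2]-np.array([.4794,.1216]);a=d[...,0]*np.cos(t)+d[...,1]*np.sin(t);b=-d[...,0]*np.sin(t)+d[...,1]*np.cos(t)
m=(abs(a)<.06)&(abs(b)<.075)&(P[...,2]>.068)&(P[...,2]<.0785)
print("plane slope x,y; z0",np.linalg.lstsq(np.c_[a[m],b[m],np.ones(m.sum())],P[m][:,2],rcond=None)[0].round(4))
```

```text
t 23.57 pos [0.4858 0.0894 0.3115] yaw_toolY -5.29 tilt [-0.001  0.    -1.   ] F [ 0.   0.2 -0.1] tq [ 0.03  0.   -0.02] w 0.0428 q [ 0.07 -0.26  1.92  0.    1.48  0.17]
572 ((494.58929443359375, 224.58999633789062), 11.091314315795898)
198 ((487.7994384765625, 179.86732482910156), 6.897025108337402)
wrist n 15264 x+ (np.float64(65.66), np.float64(0.03), 38) x- (np.float64(-63.61), np.float64(-0.06), 38) y+ (np.float64(77.64), np.float64(-0.03), 27) y- (np.float64(-81.54), np.float64(-0.01), 31) z 0.0764
plane slope x,y; z0 [ 0.0005 -0.      0.0763]
```

View pics/w5.png

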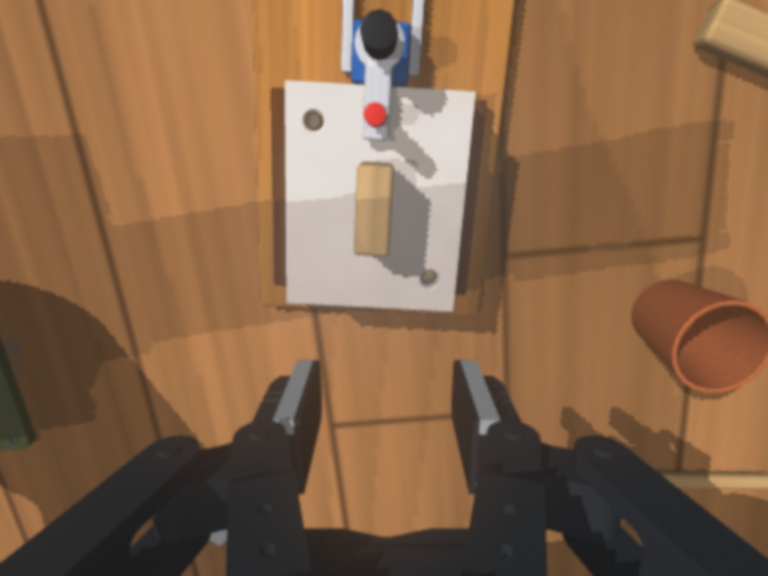

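Red pin relative to knob is at -98.65°, so the arm is locked. The mould is level and flush, and the cup is undisturbed at right. The slide may have crept back about 1 mm during the swing, so I'll verify it with a light push from behind the knob with shut fingers.

Request:
step_arm --deltas '[[[0.06,0.6,0],-0.2,0],[[0.06,0.7,0],-0.27,0],[[0.06,0.7,0],0,0],[[0.06,0.7,0],0,0],[[0.046,0.67,0],0,0],[[0,0,-0.7],0,0],[[0,0,-0.9],0,0],[[0,0,-0.9],0,0]]'

```text
t: 24.68
eef_pos: [0.5, 0.2586, 0.1855]
tcp_rot: [-2.379, -2.052, -0.001]
contact_force: [0.5, 0.2, -0.2]
width: 0.0002
```

Request:
step_arm --deltas '[[[0,0,-0.9],0,0],[[0,0,-0.47],0,0],[[0,0,0],0,0],[[-0.015,-0.1,0],0,0],[[-0.015,-0.1,0],0,0],[[0,0,0],0,0]]'

```text
t: 25.42
eef_pos: [0.4995, 0.2473, 0.1197]
tcp_rot: [2.38, 2.049, 0.003]
contact_force: [0.3, 0.1, 0.9]
width: 0.0001
```

```bash
python3 -c "
from h import *
st()"
```

```text
t 25.43 pos [0.4995 0.2473 0.1197] yaw_toolY -8.56 tilt [ 0.002  0.001 -1.   ] F [0.3 0.1 0.9] tq [-0.01 -0.01 -0.01] w 0.0001 q [0.36 0.04 1.97 0.   1.12 0.51]
```

Request:
step_arm --deltas '[[[-0.006,-0.04,0],0,0],[[-0.006,-0.04,0],0,0],[[0,0,0],0,0]]'

```text
t: 25.8
eef_pos: [0.499, 0.245, 0.1193]
tcp_rot: [-2.38, -2.048, -0.007]
contact_force: [0.7, 6.5, 1.6]
width: -0.0
```

Request:
step_arm --deltas '[[[-0.006,-0.04,0],0,0],[[0,0,0],0,0]]'

```text
t: 26.05
eef_pos: [0.499, 0.2448, 0.1194]
tcp_rot: [-2.378, -2.046, -0.013]
contact_force: [2.4, 14.2, -2.6]
width: -0.0003
```

Request:
step_arm --deltas '[[[-0.005,-0.03,0],0,0],[[0,0,0],0,0]]'

```text
t: 26.3
eef_pos: [0.4989, 0.2447, 0.1194]
tcp_rot: [-2.377, -2.045, -0.017]
contact_force: [4.3, 19.1, -3.5]
width: 0.0001
```

The slide is at its stop: force climbs to 19 N without motion. Back off, retreat, final check, hand in.

Request:
step_arm --deltas '[[[0.02,0.14,0],0,0],[[0.03,0.2,0],0,0],[[0,0,0.6],0,0],[[0,0,0.9],0,0],[[0,0,0.9],0,0],[[0,-0.7,0.9],0,0],[[0,-0.9,0.3],0,0],[[0,-0.9,0],0,0]]'

```text
t: 27.3
eef_pos: [0.501, 0.1309, 0.3008]
tcp_rot: [2.378, 2.049, 0.005]
contact_force: [-0.9, -0.9, -0.5]
width: 0.0001
```

Request:
step_arm --deltas '[[[0,-0.8,0],0,0],[[0,0,0],0,0],[[0,0,0],0,0]]'

```text
t: 27.68
eef_pos: [0.5003, 0.0921, 0.2982]
tcp_rot: [-2.381, -2.049, 0.0]
contact_force: [0.6, -0.2, -0.1]
width: -0.0
```

Run:
```python
from h import *
st()
c,P,T,f=cam("wrist")
m=(np.hypot(P[...,0]-.49,P[...,1]-.2)<.09)&(P[...,2]>.12)&(P[...,2]<.135)
k,l,s,_=cv2.connectedComponentsWithStats(m.astype(np.uint8));C=[]
for i in range(1,k):
    if s[i,4]>20: C.append(cv2.minEnclosingCircle((P[l==i][:,:2]*1000).astype(np.float32)));print(C[-1])
if len(C)==2:
    C.sort(key=lambda r:-r[1]);d=np.subtract(C[1][0],C[0][0]);print("arm angle",np.degrees(np.arctan2(d[1],d[0])))
m=(np.hypot(P[...,0]-.46,P[...,1]-.1)<.03);print("plate z",np.median(P[m][:,2]))
c,P,T,f=cam("top");Q=np.load("top.npy")
for n,x in dict(bottle=(.67,-.42),cup=(.757,-.012)).items():
    for A in(Q,P):
        k=(np.hypot(A[...,0]-x[0],A[...,1]-x[1])<.06)&(A[...,2]>.07);print(n,k.sum(),A[k].mean(0).round(3))
env.finish_job()
```

```text
t 27.68 pos [0.5003 0.0921 0.2982] yaw_toolY -8.55 tilt [-0.  0. -1.] F [ 0.6 -0.2 -0.1] tq [ 0.03 -0.    0.  ] w -0.0000 q [ 0.08 -0.22  1.91  0.    1.46  0.23]
((494.2892150878906, 223.67172241210938), 10.983948707580566)
((487.8730163574219, 179.3099822998047), 6.834272384643555)
arm angle -98.22982598187012
plate z 0.33965984748024886
bottle 705 [ 0.663 -0.411  0.148]
bottle 693 [ 0.663 -0.411  0.149]
cup 195 [ 0.748 -0.011  0.083]
cup 199 [ 0.748 -0.011  0.082]
the job is handed in; nothing more can be done
```

The mould is closed, the blue clamp is pushed in to its stop, and the steel arm is turned over the top half and locked. I handed the job in at about 28 s with the gripper clear of everything.

- **Top half:** its upper face read 76.3 mm and level, against 77 mm expected. Pressing down with about 25 N did not move it further.
- **Clamp:** I slid it in first. After turning the arm I pushed it again, because it might have crept back about 1 mm. The force rose to 19 N with almost no movement, so it is against its stop.
- **Steel arm:** it points at -98.2° in the world frame, against -98.5° for fully locked. It had already met its end stop at about 14 N.
- **Bottle and cup:** both are standing where they were, to within about 1 mm.

One last check failed: the final "plate z" reading gave 0.34 m, probably because the gripper blocked the view. The flushness figure above is therefore from before the last clamp push. I also turned the top half 3.5° too far while carrying it, and corrected that before lowering it onto the pins.

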